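# Load the service kit tray, tall parts last, and ring for collection

### The arm

A 7-joint arm with a two-finger parallel gripper is mounted at the origin on the work surface; the furniture and walls round the work are solid. World frame = base frame: x ahead of the robot, y to its left, z up, the work surface at z = 0. Lengths are in mm, angles in rad, forces in N, time in s.
With the tool pointing down it reaches from about 400 to 900 mm from the base axis. Payload 5.5 kg.
Tool frame: the origin (TCP) lies at the very end of the fingers, on their centre line; the grasp point (between the pads) lies 19 mm behind it (env.tcp_to_grasp is the distance from the TCP to the grasp point, in mm); z points along the fingers, y is the line along which they close (so a half turn about z gives the same grasp; the last joint's range is limited). The gripper opens to 85 mm and grips with 20 to 120 N. Pads are 22 mm wide; open, the fingers measure 114 mm over their backs; the gripper's body (76 mm by 85 mm) begins 54 mm behind the grasp point. The pads swing forward as they close: fully open they stand 13 mm farther back than shut.
Start: joints at [-1.059, 0.501, -0.427, 1.55, 0.221, 1.138, -0.21], TCP at [160.018, 629.995, 231.31] pointing down, gripper open.
Joint ranges: [-2.88, 2.88], [-0.31, 2.03], [-1.54, 1.56], [0.2, 2.42], [-1.41, 4.55], [0.19, 2.02], [-2.57, 2.57]. Speed limits (rad/s): [2.57, 2.57, 3.14, 3.14, 3.14, 3.14, 3.14].

### API

Orientations are given as a unit quaternion [w, x, y, z].
In Python, from cell import env gives the robot as it stands.
- The arm moves only by the shell command python3 -m handwheel 'ROWS' [FORCE]. ROWS is JSON, a list of rows, each a list of 7 numbers: the turn, a rotation vector about the tool's x, y, z in units of 0.08 rad (1.0 is 0.08 rad), then the shift along the tool's x, y, z in units of 2 cm (1.0 is 2 cm), then the closure in counts, from 0 (fully open) to 255 (shut). A call has 1 to 10 rows; each row shifts and turns the commanded pose from where the row before left it, along the tool's axes as they then stand; what a row does not reach is not made up. A row lasts 1/12 s, in which the tool goes at most 41.7 mm and 7.16 degrees, less where a joint would pass 70% of its speed; a pose out of reach is approached as far as the arm can. A call with a number of a shift or a turn outside -1 to 1 is refused whole. A call with a gripper value outside its range is refused whole. The fingers move at their own pace and stop on an object; FORCE is the grip in N (left out, the last holds). Time passes only in rows, so rows that do not move let the fingers close. It gives the time, the measured TCP pose, the force, the opening and the grip force at its end, in the units of the state.
- env.state(): the state, without advancing time (a new reading comes with each control period).
- env.capture(name): name is "scene" or "top" or "wrist"; returns the picture (400x640x3 uint8, red, green, blue); there is no depth.
- env.get_calibration(name): a dict with "fovy" (degrees; the focal length in pixels is half the picture's height over the tangent of half this angle, whatever the lens; pixels are square), "cx", "cy" (the principal point, pixels), "dist" ([k1, k2, p1, p2, k3] as OpenCV has them; the pictures are not rectified), "T" (4x4, takes a point from camera to world coordinates). Camera axes: x right, y down, z forward; pixel columns grow to the right and rows downward; lengths in mm; the calibration is good to about 2 mm. A picture is of the moment at which its call begins: read the wrist's pose just before it. get_calibration takes no time and is no camera call; for the wrist camera it gives the pose at the moment of the call.
- env.close_job(): hands the job in; it is judged then, once.
The state is a dict: "t": time; "joints": joint angles; "joint_vel": joint speeds; "joint_efforts": joint torques, N m; "ee_pos": TCP position; "eef_rot": TCP orientation; "ft_force": force on the tool from outside, world axes, zero at the start; "ft_torque": the same for the moment, N m; "grip_width": finger opening in mm; "grip_force": force on a finger pad.
Only numpy, scipy, OpenCV 4.12 (cv2) and the standard library are available. Lean on these libraries where they do the work, as an engineer would, in place of code of your own. Each camera call takes 0.05 s, during which the arm holds its last target. There are 200 camera calls.

### The job

First take the leftover yellow pot out of the kit tray and stand or lay it on the bench clear of the tray. Then load whatever of the kit is there, upright and flat on the tray's floor, one thing to a bay, with everything shorter in before anything taller so nothing blocks your reach: first the low parts (parts box, solder spool) into the far lane, then the cartons into the near lane beside the tray's handle, and last the tall aerosol and glue bottle into the middle lane. When all is in, press the bell's plunger right down and let it up again to call for collection, and leave the other things on the bench alone.

Things in the scene. Friction and masses are not known exactly. Their poses are not given: they have to be found in the camera images.
- tray_floor (a point): centre of the inner floor of the grey kit tray (fixed; 232 in x by 196 in y), 4 mm above the bench; z up. Three lanes along its y, two bays each, 72 (x) by 92 (y) mm inside: bay centres at tray x = -76 (near lane), 0 (middle), +76 (far), y = -48 and +48. Rim 12, inner ribs 10 mm above the floor, 4 mm thick
- tray_handle (a point): middle of the tray's steel handle bar, 8 mm thick, 16 mm out from the tray's -x side beside the near lane; axes as the tray's
- pot_mid (a point): yellow lidded pot left over from the last job, a cylinder 42 across and 62 mm high; point at its centre, 31 mm above its underside, z up. At the start it stands in a bay of the middle lane
- parts_box_mid (a point): flat clear parts box with a pale lid, 61 (x) by 80 (y) by 31 mm high (a LOW part); point at its centre half-way up. May be absent
- spool_mid (a point): white spool of solder standing on its flange, 52 across, 44 mm high (a LOW part); point at its centre half-way up. May be absent
- slim_carton_mid (a point): slim yellow and black carton standing on end, 31 (x) by 51 (y) by 69 mm high (a CARTON); point at its centre half-way up. May be absent
- carton_mid (a point): white carton with a blue stripe, 46 (x) by 69 (y) by 67 mm high (a CARTON); point at its centre half-way up. May be absent
- aerosol_mid (a point): aerosol can with orange cap, 59 across (cap, the top 47 mm, 57), 231 mm high, about 0.2 kg (a TALL part); point at its centre half-way up, z up
- glue_mid (a point): bottle of wood glue with an orange nozzle, 204 mm high, a solid cylinder 64 across up to 157 mm, about 0.3 kg (a TALL part); point at its centre half-way up (102 mm above its underside), z up
- bell_top (a point): centre of the top of the bell's plunger head: a desk bell 92 across, fixed to the bench, whose steel head, 28 across, stands on top, 71 mm above the bench when up
- bell_head (a joint): how far the plunger head is pressed down, in m: 0 up, 0.008 at its stop; a spring pushes back with 2 N at first and 5 N at the stop
- tape_measure_1: tape measure lying near the robot's left, 68x84x37 mm, a bystander; origin at its underside
- paint_tin_1: small paint tin beyond the tray, 78 across, 77 mm high, a bystander; origin at its underside

How it is judged (in metres and radians):
On the way, in this order (a step that is already met when the one before it is completed fails the run):
1. the pot stands on the bench clear of the tray, nothing loaded yet ((x of pot_mid in the frame of tray_floor above 0.13 m or x of pot_mid in the frame of tray_floor below -0.13 m or y of pot_mid in the frame of tray_floor above 0.112 m or y of pot_mid in the frame of tray_floor below -0.112 m) and height (world z) of pot_mid between 0.015 and 0.04 m and linear speed of pot below 0.03 m/s and horizontal distance between each of parts_box_mid, spool_mid, slim_carton_mid, carton_mid, aerosol_mid, glue_mid and tray_floor above 0.12 m), for 0.2 s.
2. all low parts that are there sit in the far lane; cartons and tall parts still outside (x of parts_box_mid in the frame of tray_floor between 0.051 and 0.101 m and y of parts_box_mid in the frame of tray_floor between -0.082 and 0.082 m and z of parts_box_mid in the frame of tray_floor between 0.0095 and 0.0215 m and angle between each of parts_box_mid, spool_mid's own z axis and vertical below 0.12 rad and linear speed of each of parts_box, spool below 0.03 m/s and x of spool_mid in the frame of tray_floor between 0.051 and 0.101 m and y of spool_mid in the frame of tray_floor between -0.082 and 0.082 m and z of spool_mid in the frame of tray_floor between 0.016 and 0.028 m and horizontal distance between each of slim_carton_mid, carton_mid, aerosol_mid, glue_mid and tray_floor above 0.12 m), for 0.2 s.
3. all cartons that are there sit in the near lane, the low parts still in; tall parts still outside (x of parts_box_mid in the frame of tray_floor between 0.051 and 0.101 m and y of parts_box_mid in the frame of tray_floor between -0.082 and 0.082 m and z of parts_box_mid in the frame of tray_floor between 0.0095 and 0.0215 m and angle between each of parts_box_mid, spool_mid, slim_carton_mid, carton_mid's own z axis and vertical below 0.12 rad and linear speed of each of parts_box, spool, slim_carton, carton below 0.03 m/s and x of spool_mid in the frame of tray_floor between 0.051 and 0.101 m and y of spool_mid in the frame of tray_floor between -0.082 and 0.082 m and z of spool_mid in the frame of tray_floor between 0.016 and 0.028 m and x of slim_carton_mid in the frame of tray_floor between -0.101 and -0.051 m and y of slim_carton_mid in the frame of tray_floor between -0.082 and 0.082 m and z of slim_carton_mid in the frame of tray_floor between 0.0285 and 0.0405 m and x of carton_mid in the frame of tray_floor between -0.101 and -0.051 m and y of carton_mid in the frame of tray_floor between -0.082 and 0.082 m and z of carton_mid in the frame of tray_floor between 0.0275 and 0.0395 m and horizontal distance between each of aerosol_mid, glue_mid and tray_floor above 0.12 m), for 0.2 s.
4. both tall parts stand in the middle lane, all the rest still in (x of parts_box_mid in the frame of tray_floor between 0.051 and 0.101 m and y of parts_box_mid in the frame of tray_floor between -0.082 and 0.082 m and z of parts_box_mid in the frame of tray_floor between 0.0095 and 0.0215 m and angle between each of parts_box_mid, spool_mid, slim_carton_mid, carton_mid, aerosol_mid, glue_mid's own z axis and vertical below 0.12 rad and linear speed of each of parts_box, spool, slim_carton, carton, aerosol, glue below 0.03 m/s and x of spool_mid in the frame of tray_floor between 0.051 and 0.101 m and y of spool_mid in the frame of tray_floor between -0.082 and 0.082 m and z of spool_mid in the frame of tray_floor between 0.016 and 0.028 m and x of slim_carton_mid in the frame of tray_floor between -0.101 and -0.051 m and y of slim_carton_mid in the frame of tray_floor between -0.082 and 0.082 m and z of slim_carton_mid in the frame of tray_floor between 0.0285 and 0.0405 m and x of carton_mid in the frame of tray_floor between -0.101 and -0.051 m and y of carton_mid in the frame of tray_floor between -0.082 and 0.082 m and z of carton_mid in the frame of tray_floor between 0.0275 and 0.0395 m and x of aerosol_mid in the frame of tray_floor between -0.025 and 0.025 m and y of aerosol_mid in the frame of tray_floor between -0.082 and 0.082 m and z of aerosol_mid in the frame of tray_floor between 0.1095 and 0.1215 m and x of glue_mid in the frame of tray_floor between -0.025 and 0.025 m and y of glue_mid in the frame of tray_floor between -0.082 and 0.082 m and z of glue_mid in the frame of tray_floor between 0.096 and 0.108 m and value of joint bell_head below 0.002 m), for 0.2 s.
5. the bell's plunger is pressed to its stop (at least 6.5 of 8 mm) (value of joint bell_head above 0.0065 m), for 0.05 s.
At the end, for the whole second after the job is handed in: Each kit item present is at rest, upright within 7 degrees, on the tray floor within 6 mm, its centre within 25 mm of its lane's middle line (low far, cartons near, tall middle); the pot lies or stands at rest on the bench outside the tray; the bell plunger is up again (under 2 mm) (all of step 4 and (x of pot_mid in the frame of tray_floor above 0.13 m or x of pot_mid in the frame of tray_floor below -0.13 m or y of pot_mid in the frame of tray_floor above 0.112 m or y of pot_mid in the frame of tray_floor below -0.112 m) and height (world z) of pot_mid between 0.015 and 0.04 m and linear speed of pot below 0.03 m/s); the robot touches nothing.
It fails at once if a bystander (tape measure, paint tin) is moved by more than 40 mm (distance of any of tape_measure_1, paint_tin_1 from where it was at the start of the episode above 0.04 m).
Of parts_box, spool only 1 to 2 are there at a start; the rules pass over those that are not, and their reading is None.
Of slim_carton, carton only 1 to 2 are there at a start; the rules pass over those that are not, and their reading is None.
At some moment in a run one of spool, parts_box, carton may be knocked a few centimetres aside while the robot is not near it.
It also fails if it takes over 208 s, if anything falls off the work surface, if the arm or the gripper's body presses on something with over 40 N, if the wrist force passes 120 N, or if a joint passes its speed limit or range.

## Working session

There is one attempt and no reset: what is moved stays moved. The work goes in short steps, Python scripts to look and compute and a shell command to move; the robot and the scene stay as the last step left them, time stands still between calls to the robot, and variables do not carry over. Pictures are saved under pics/ and viewed, at most 14 in all, crops included, and the job is handed in when it is done.

```bash
mkdir -p pics; ls; cat > h.py <<'E'
import numpy as np, cv2
from cell import env
from scipy.spatial.transform import Rotation as R
def snap(n,f):
    c=env.get_calibration(n); im=env.capture(n); cv2.imwrite(f'pics/{f}.png',im[:,:,::-1]); return im,c
def K(c):
    f=200/np.tan(np.radians(c['fovy'])/2); return np.array([[f,0,c['cx']],[0,f,c['cy']],[0,0,1]])
def ray(c,u,v):
    p=cv2.undistortPoints(np.array([[[u,v]]],float),K(c),np.array(c['dist'],float))[0,0]
    T=np.array(c['T']); d=T[:3,:3]@[p[0],p[1],1]; return T[:3,3],d/np.linalg.norm(d)
def at(c,u,v,z):
    o,d=ray(c,u,v); return np.round(o+d*(z-o[2])/d[2],1)
def tri(*l):
    A=0;b=0
    for c,u,v in l:
        o,d=ray(c,u,v); P=np.eye(3)-np.outer(d,d); A=A+P; b=b+P@o
    x=np.linalg.solve(A,b); return np.round(x,1)
def proj(c,p):
    T=np.linalg.inv(np.array(c['T'])); r=cv2.Rodrigues(T[:3,:3])[0]
    return np.round(cv2.projectPoints(np.array([p],float),r,T[:3,3],K(c),np.array(c['dist'],float))[0][0,0],1)
def rotm():
    q=env.state()['eef_rot']; return R.from_quat([q[1],q[2],q[3],q[0]]).as_matrix()
def togo(p,yaw=None):
    """tool-axis shift in row units to reach world p (TCP)"""
    s=env.state(); M=rotm(); print('shift units',np.round(M.T@(np.array(p)-s['ee_pos'])/20,2))
E
python3 - <<'E'
from h import *
s=env.state(); print({k:np.round(v,3) for k,v in s.items()})
print(np.round(rotm(),3))
for n in ('scene','top','wrist'):
    im,c=snap(n,n+'0'); print(n,c['fovy'],np.round(c['T'],2).tolist(),c['dist'],c['cx'],c['cy'])
E
```

```text
pics
{'t': np.float64(0.0), 'joints': array([-1.059,  0.502, -0.427,  1.551,  0.221,  1.138, -0.21 ]), 'joint_vel': array([ 0.   ,  0.001, -0.001,  0.001, -0.   ,  0.   , -0.   ]), 'joint_efforts': array([-1.0000e-03, -5.6952e+01, -5.8160e+00, -2.8093e+01,  1.1000e-02,
        1.2000e-02,  0.0000e+00]), 'ee_pos': array([159.919, 629.318, 230.284]), 'eef_rot': array([-0.   ,  0.124,  0.992, -0.001]), 'ft_force': array([ 0.495,  0.359, -0.258]), 'ft_torque': array([-0.035,  0.036,  0.006]), 'grip_force': np.float64(0.0), 'grip_width': np.float64(85.609)}
[[-0.969  0.246 -0.001]
 [ 0.246  0.969 -0.002]
 [ 0.    -0.002 -1.   ]]
scene 42.31405030223958 [[-0.46, -0.34, 0.82, -481.42], [-0.89, 0.18, -0.43, 685.95], [0.0, -0.92, -0.38, 593.32], [0.0, 0.0, 0.0, 1.0]] [0.02389463 0.         0.         0.         0.        ] 321.69442986258815 198.0141591123683
top 47.199256073764765 [[0.29, -0.75, 0.6, -260.35], [-0.96, -0.22, 0.19, -116.62], [-0.01, -0.63, -0.78, 1170.09], [0.0, 0.0, 0.0, 1.0]] [-0.03908571  0.          0.          0.          0.        ] 318.56753958309224 194.48534286688462
wrist 67.79541706842188 [[0.25, 0.93, 0.28, 88.2], [0.97, -0.23, -0.07, 647.91], [-0.0, 0.29, -0.96, 372.8], [0.0, 0.0, 0.0, 1.0]] [0.00921272 0.         0.         0.         0.        ] 322.9614813508025 197.53108903146673
```

View pics/scene0.png

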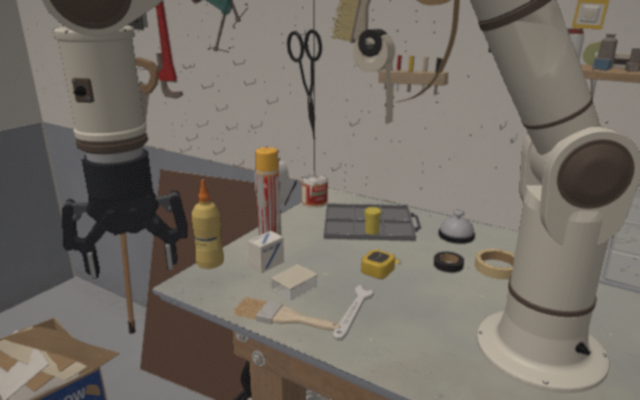

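View pics/top0.png

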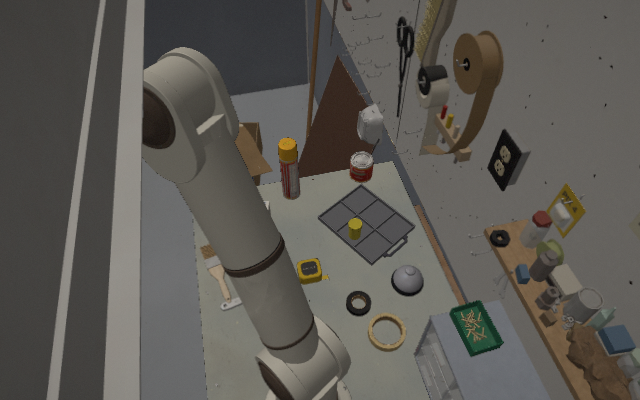

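The scene picture shows glue (207,235), aerosol (267,190), white carton (266,250), parts box (293,280), tape measure (378,263), tray with pot (372,220), bell (457,227) and tin (315,190). There is no spool or slim carton so far. The top picture shows the tray around (366,222), the pot at (355,230) and the bell at (407,278). I'll enlarge both.

```bash
python3 - <<'E'
import cv2
a=cv2.imread('pics/scene0.png')[140:320,180:480]; cv2.imwrite('pics/s0c.png',cv2.resize(a,None,fx=2.6,fy=2.6,interpolation=cv2.INTER_CUBIC))
a=cv2.imread('pics/top0.png')[130:330,190:450]; cv2.imwrite('pics/t0c.png',cv2.resize(a,None,fx=3,fy=3,interpolation=cv2.INTER_CUBIC))
E
```

```text
(no output)
```

View pics/s0c.png

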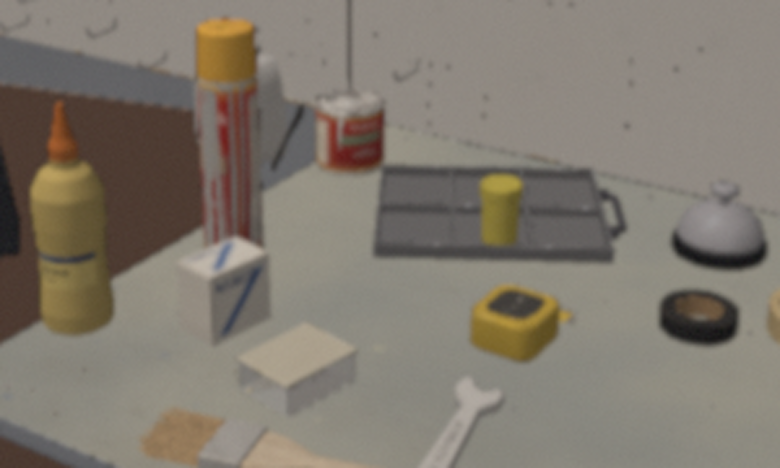

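View pics/t0c.png

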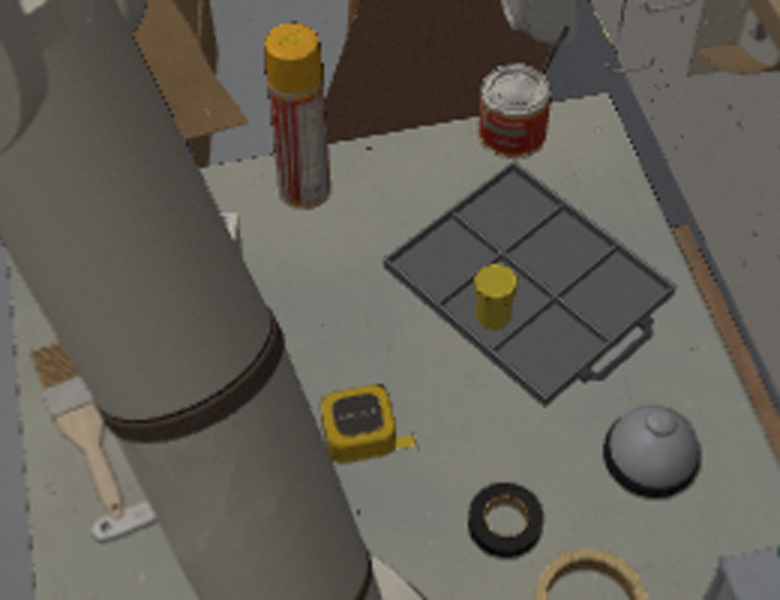

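The crops show the parts box at crop (297,365), carton (223,290), glue (70,260) and aerosol (230,130) in the scene view. The tray's corners in the top view are crop (514,165), (386,263), (546,403) and (675,290), with the handle at (620,352). Only the parts box and the carton are present as low part and carton.

```bash
python3 - <<'E'
from h import *
S=env.get_calibration('scene');T=env.get_calibration('top')
s=lambda x,y:(S,180+x/2.6,140+y/2.6); t=lambda x,y:(T,190+x/3,130+y/3)
print('tray corners top z16',[at(*t(*p),16) for p in((514,165),(386,263),(546,403),(675,290))])
print('tray corners scene z16',[at(*s(*p),16) for p in((376,252),(384,168),(592,172),(612,255))])
print('tri',tri(t(386,263),s(376,252)),tri(t(546,403),s(612,255)),tri(t(514,165),s(384,168)))
print('pot top',tri(t(495,282),s(501,185)),'pot base',tri(t(494,322),s(500,238)))
print('bell',tri(t(661,421),s(725,187)))
print('aero top',tri(t(292,38),s(226,28)),at(*t(304,190),10))
print('box top corners z31',[at(*s(*p),31) for p in((238,362),(309,325),(357,352),(289,389))],'bottoms z0',at(*s(287,411),0))
print('carton top z67',[at(*s(*p),67) for p in((177,260),(236,237),(269,258),(211,285))],'bot',at(*s(217,341),0))
print('glue tip z204',at(*s(59,104),204),'base front',at(*s(76,331),0), 'base L,R z10',at(*s(42,318),5),at(*s(113,318),5))
print('tape',tri(t(360,415),s(520,303)),'tin',tri(t(515,88),s(350,103)))
E
```

```text
tray corners top z16 [array([709.6,  39.1,  16. ]), array([542.6, 135.8,  16. ]), array([426.3, -59.9,  16. ]), array([ 592.8, -157.6,   16. ])]
tray corners scene z16 [array([526.9, 147.5,  16. ]), array([701.5,  44.7,  16. ]), array([ 587.9, -149.7,   16. ]), array([418.2, -47.6,  16. ])]
tri [548.7 137.2   4.9] [432.1 -59.3   6.8] [712.8  39.3  11.2]
pot top [517.4  15.4  62.7] pot base [513.2  13.5   4.5]
bell [ 406.2 -167.5   66.9]
aero top [626.4 253.2 227.4] [615.8 251.2  10. ]
box top corners z31 [array([381.1, 348.8,  31. ]), array([407.8, 274. ,  31. ]), array([350.9, 258.3,  31. ]), array([326.8, 329.3,  31. ])] bottoms z0 [343.3 324.2   0. ]
carton top z67 [array([503.2, 353. ,  67. ]), array([521.1, 291.2,  67. ]), array([470.2, 281.8,  67. ]), array([447.6, 343.8,  67. ])] bot [468.7 333.1   0. ]
glue tip z204 [558.2 427.8 204. ] base front [541.5 435.3   0. ] base L,R z10 [568.8 457.4   5. ] [539.9 402.3   5. ]
tape [351.  103.2  36.7] tin [767.2  54.5  73. ]
```

View pics/wrist0.png

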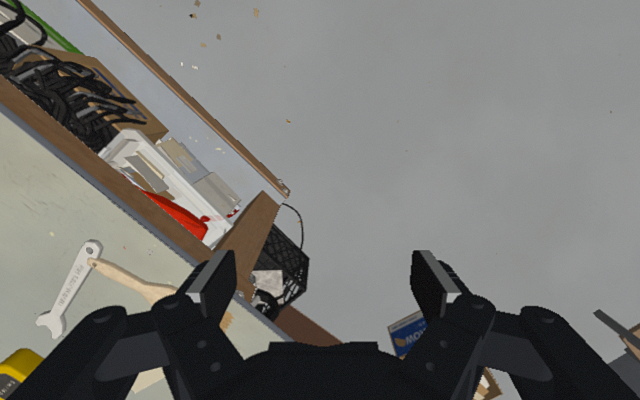

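The wrist picture only shows the bench edge, so it's no use yet. Measured: tray centre about (567,-8) with its x axis at about 59°, pot (515,14), box about (367,302), carton about (485,317). I'll lift, turn to the tray's yaw and look from above the box and carton on the way.

```bash
python3 -m handwheel '[[0,0,0.9,0,0,-0.8,0],[0,0,0.9,0,0,-0.8,0],[0,0,0.9,0,0,-0.8,0],[0,0,0.88,0,0,-0.8,0],[0,0,0,-1,-0.24,0,0],[0,0,0,-1,-0.24,0,0],[0,0,0,-1,-0.24,0,0],[0,0,0,-1,-0.24,0,0],[0,0,0,-1,-0.24,0,0],[0,0,0,-1,-0.24,0,0]]' 60 && python3 -m handwheel '[[0,0,0,-1,-0.24,0,0],[0,0,0,-1,-0.24,0,0],[0,0,0,-1,-0.24,0,0],[0,0,0,-1,-0.24,0,0],[0,0,0,-1,-0.24,0,0],[0,0,0,-1,-0.24,0,0],[0,0,0,-1,-0.24,0,0],[0,0,0,-1,-0.24,0,0],[0,0,0,-1,-0.24,0,0],[0,0,0,-1,-0.24,0,0]]' && python3 -m handwheel '[[0,0,0,-1,-0.24,0,0],[0,0,0,-1,-0.24,0,0],[0,0,0,-1,-0.24,0,0],[0,0,0,0,0,0,0],[0,0,0,0,0,0,0]]'
python3 - <<'E'
from h import *
im,c=snap('wrist','w1'); np.save('w1.npy',c); 
print(np.round(rotm(),3).tolist(), np.round(c['T'],2).tolist())
E
```

```text
t: 0.98
ee_pos: [249.1, 543.0, 295.0]
eef_rot: [-0.0, 0.264, 0.964, -0.0]
ft_force: [0.1, -0.2, 0.3]
grip_width: 85.4
grip_force: 0.0
t: 1.82
ee_pos: [396.6, 399.8, 295.0]
eef_rot: [-0.0, 0.264, 0.964, -0.0]
ft_force: [-0.4, -0.2, -0.5]
grip_width: 85.5
grip_force: 0.0
t: 2.23
ee_pos: [441.2, 356.5, 294.9]
eef_rot: [-0.0, 0.266, 0.964, -0.0]
ft_force: [-1.0, -0.3, -0.4]
grip_width: 85.1
grip_force: 0.0
[[-0.86, 0.511, -0.001], [0.511, 0.86, 0.0], [0.001, -0.0, -1.0]] [[0.51, 0.82, 0.25, 377.67], [0.86, -0.49, -0.15, 394.73], [-0.0, 0.29, -0.96, 437.36], [0.0, 0.0, 0.0, 1.0]]
```

View pics/w1.png

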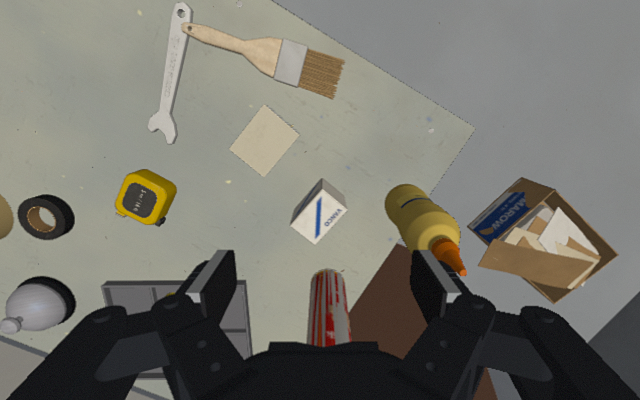

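Wrist view: parts box top corners (264,105), (300,136), (265,176), (230,148), carton about (319,212), glue base about (405,200), bell (30,305). There is no spool or slim carton. I'll enlarge the carton and box area.

```bash
python3 - <<'E'
import cv2
a=cv2.imread('pics/w1.png')[95:285,220:480]; cv2.imwrite('pics/w1c.png',cv2.resize(a,None,fx=3,fy=3,interpolation=cv2.INTER_CUBIC))
E
```

```text
(no output)
```

View pics/w1c.png

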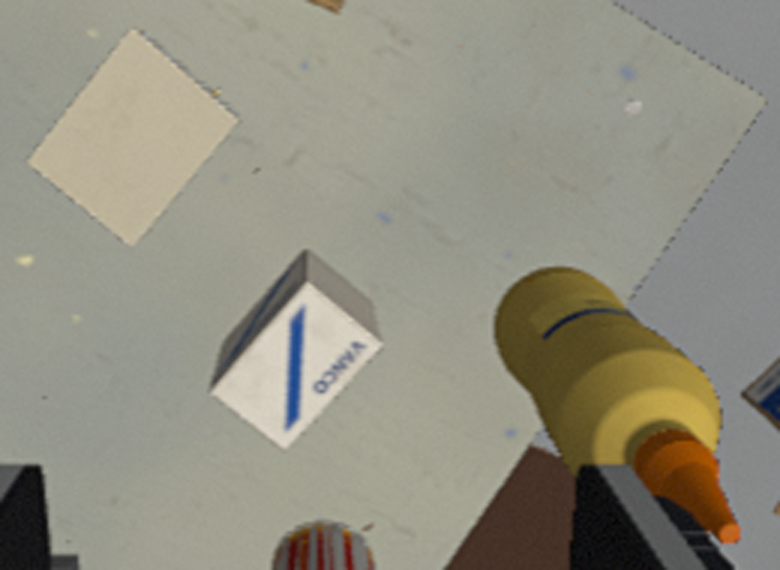

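The crop gives sharp top corners for the box and the carton, and the glue tip at crop (732,533). I'll triangulate these with the scene view.

```bash
python3 - <<'E'
from h import *
S=env.get_calibration('scene');W=np.load('w1.npy',allow_pickle=True).item()
s=lambda x,y:(S,180+x/2.6,140+y/2.6); w=lambda x,y:(W,220+x/3,95+y/3)
def rep(n,wc,sc,z):
    P=np.array([at(*w(*p),z)[:2] for p in wc]); print(n,P.tolist(),'c',P.mean(0))
    d=(P[1]-P[0]+P[2]-P[3])/2; e=(P[2]-P[1]+P[3]-P[0])/2
    print(' len',np.hypot(*d),np.hypot(*e),'ang',np.degrees(np.arctan2(d[1],d[0])),np.degrees(np.arctan2(e[1],e[0])))
    print(' tri c',tri(w(*np.mean(wc,0)),s(*np.mean(sc,0))))
rep('box',[(134,30),(239,120),(132,244),(28,161)],[(238,362),(309,325),(357,352),(289,389)],31)
rep('carton',[(308,282),(382,344),(286,447),(211,391)],[(177,260),(236,237),(269,258),(211,285)],67)
print('carton base corner',at(*w(307,250),0))
print('glue tip',tri(w(732,533),s(59,104)))
print('glue cyl base scene ctr',at(*s(76,315),5))
c=tri(w(732,533),s(59,104))
for p in ((555,430),(560,435),(550,425)): print(p,[proj(W,(p[0],p[1],z)) for z in(0,204)])
togo((515,14,295)); togo((480,-40,295))
E
```

```text
box [[337.3, 329.6], [393.1, 348.3], [415.6, 275.3], [359.6, 256.5]] c [376.4   302.425]
 len 58.960770856561915 76.40721497345655 ang 18.54250312313524 -72.95240286816666
 tri c [375.4 300.4  24.6]
carton [[464.9, 341.5], [505.8, 354.9], [526.7, 292.9], [486.0, 278.4]] c [495.85  316.925]
 len 43.118934356034416 65.98107683267986 ang 18.87616172589116 -71.44148031292873
 tri c [497.1 314.8  60.4]
carton base corner [466.1 340.    0. ]
glue tip [562.3 428.1 203.2]
glue cyl base scene ctr [560.2 429.5   5. ]
(555, 430) [array([402.4, 197.5]), array([461.3, 265.7])]
(560, 435) [array([406.7, 198.6]), array([468.8, 267.4])]
(550, 425) [array([398. , 196.5]), array([453.7, 263.9])]
shift units [-12.   -12.87  -0.  ]
shift units [-11.87 -16.08  -0.  ]
```

Box (376,302), short axis at 18°. Carton (496,316), short axis at 18.7°. Glue (561,429). All heights check out against the text. Next I'll go over the tray.

```bash
python3 -m handwheel '[[0,0,0,-0.98,-0.83,0,0],[0,0,0,-0.98,-0.83,0,0],[0,0,0,-0.98,-0.83,0,0],[0,0,0,-0.98,-0.83,0,0],[0,0,0,-0.98,-0.83,0,0],[0,0,0,-0.98,-0.83,0,0],[0,0,0,-0.98,-0.83,0,0],[0,0,0,-0.98,-0.83,0,0],[0,0,0,-0.98,-0.83,0,0],[0,0,0,-0.98,-0.83,0,0]]' && python3 -m handwheel '[[0,0,0,-0.98,-0.83,0,0],[0,0,0,-0.98,-0.83,0,0],[0,0,0,-0.98,-0.83,0,0],[0,0,0,-0.98,-0.83,0,0],[0,0,0,-0.98,-0.83,0,0],[0,0,0,0,0,0,0],[0,0,0,0,0,0,0]]'
python3 - <<'E'
from h import *
im,c=snap('wrist','w2'); np.save('w2.npy',c); 
print(np.round(rotm(),3).tolist(), np.round(c['T'],2).tolist())
E
```

```text
t: 3.12
ee_pos: [523.9, 115.8, 295.3]
eef_rot: [-0.0, 0.263, 0.965, 0.0]
ft_force: [1.2, 0.4, 0.8]
grip_width: 85.1
grip_force: 0.0
t: 3.7
ee_pos: [566.3, -6.5, 295.0]
eef_rot: [-0.0, 0.265, 0.964, 0.0]
ft_force: [-0.3, 0.3, -0.8]
grip_width: 85.5
grip_force: 0.0
[[-0.861, 0.509, -0.001], [0.509, 0.861, 0.001], [0.001, 0.001, -1.0]] [[0.51, 0.82, 0.25, 502.75], [0.86, -0.49, -0.15, 31.49], [-0.0, 0.29, -0.96, 437.49], [0.0, 0.0, 0.0, 1.0]]
```

View pics/w2.png

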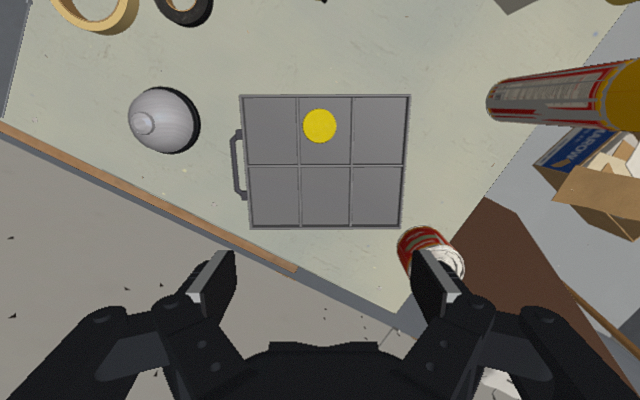

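The tray is fully in view. Rim corners are (239,95), (411,95), (404,229) and (249,229), the pot top is at (320,126) and the bell head is near (141,123).

```bash
python3 - <<'E'
from h import *
W=np.load('w2.npy',allow_pickle=True).item(); T=env.get_calibration('top'); S=env.get_calibration('scene')
im=cv2.imread('pics/w2.png')
y=cv2.inRange(cv2.cvtColor(im,cv2.COLOR_BGR2HSV),(22,120,100),(35,255,255)); n,l,st,ce=cv2.connectedComponentsWithStats(y)
print([(st[i].tolist(),ce[i].round(1).tolist()) for i in range(1,n) if st[i][4]>100])
P=np.array([at(W,*p,16)[:2] for p in((239,95),(411,95),(404,229),(249,229))]); print(P.tolist(),'c',P.mean(0))
d=(P[1]-P[0]+P[2]-P[3])/2; print(np.hypot(*d),np.hypot(*((P[3]-P[0]+P[2]-P[1])/2)),'xang',np.degrees(np.arctan2(d[1],d[0])))
print('pot',at(W,320,126,66),tri((W,320,126),(T,190+495/3,130+282/3)))
print('bell tri',tri((W,141,123),(T,190+661/3,130+421/3)),tri((W,141,123),(S,180+725/2.6,140+187/2.6)),at(W,141,123,71))
for p in((400,-165,71),(406,-167,71)): print(proj(W,p))
for p in((618,252),(622,252),(626,254)): print(p,proj(W,p+(0,)),proj(W,p+(231,)))
E
```

```text
[([609, 66, 31, 25, 299], [627.0, 80.2]), ([607, 93, 33, 10, 102], [621.9, 96.4]), ([607, 99, 33, 32, 485], [625.0, 115.2]), ([303, 109, 33, 34, 922], [318.9, 125.4])]
[[432.9, -58.1], [550.4, 139.6], [720.1, 46.0], [599.0, -157.8]] c [575.6    -7.575]
233.5231305459911 193.73082485758434 xang 59.27819167337211
pot [520.4  16.4  66. ] [520.7  16.2  59. ]
bell tri [ 407.2 -167.3   66.7] [ 406.8 -168.5   65.8] [ 408.4 -165.2   71. ]
[136.4 116.6]
[138.5 122. ]
(618, 252) [502.6  95.7] [712.3  82.5]
(622, 252) [503.7  98.3] [713.5  88.3]
(626, 254) [506.1 100.1] [718.   92.2]
```

Tray centre C is about (575.5,-7.5), x axis at 59.3°, size 233×194 (should be 232×196). The pot is at (520,16) with its top at about 62 mm. Grasping the pot.

```bash
python3 -m handwheel '[[0,0,0,0.86,-0.07,1,0],[0,0,0,0.86,-0.07,1,0],[0,0,0,0.86,-0.07,1,0],[0,0,0,0,0,1,0],[0,0,0,0,0,1,0],[0,0,0,0,0,1,0],[0,0,0,0,0,1,0],[0,0,0,0,0,1,0],[0,0,0,0,0,1,0],[0,0,0,0,0,1,0]]' 40 && python3 -m handwheel '[[0,0,0,0,0,1,0],[0,0,0,0,0,0.8,0],[0,0,0,0,0,0.55,0],[0,0,0,0,0,0,0],[0,0,0,0,0,0,0],[0,0,0,0,0,0,255],[0,0,0,0,0,0,255],[0,0,0,0,0,0,255],[0,0,0,0,0,0,255],[0,0,0,0,0,0,255]]' && python3 -m handwheel '[[0,0,0,0,0,0,255],[0,0,0,0,0,0,255],[0,0,0,0,0,0,255],[0,0,0,0,0,0,255],[0,0,0,0,0,0,255],[0,0,0,0,0,0,255],[0,0,0,0,0,0,255],[0,0,0,0,0,0,255]]'
```

```text
t: 4.58
ee_pos: [519.4, 19.4, 94.6]
eef_rot: [-0.0, 0.263, 0.965, 0.001]
ft_force: [-0.3, 0.9, 0.2]
grip_width: 85.2
grip_force: 0.0
t: 5.42
ee_pos: [520.6, 16.2, 49.4]
eef_rot: [0.001, 0.265, 0.964, 0.0]
ft_force: [-1.7, -0.0, 5.3]
grip_width: 40.7
grip_force: 39.7
t: 6.08
ee_pos: [520.6, 16.2, 49.5]
eef_rot: [0.001, 0.265, 0.964, 0.0]
ft_force: [-2.0, -0.1, 5.6]
grip_width: 40.5
grip_force: 39.7
```

It has gripped near the pot's rim, since I came down one row short. I'll open, lower 20 mm and regrip.

```bash
python3 -m handwheel '[[0,0,0,0,0,0,0],[0,0,0,0,0,0,0],[0,0,0,0,0,0,0],[0,0,0,0,0,0,0],[0,0,0,0,0,0.5,0],[0,0,0,0,0,0.5,0],[0,0,0,0,0,0,0],[0,0,0,0,0,0,255],[0,0,0,0,0,0,255],[0,0,0,0,0,0,255]]' 40 && python3 -m handwheel '[[0,0,0,0,0,0,255],[0,0,0,0,0,0,255],[0,0,0,0,0,0,255],[0,0,0,0,0,0,255],[0,0,0,0,0,-0.5,255],[0,0,0,0,0,-1,255],[0,0,0,0,0,-1,255],[0,0,0,0,0,-1,255],[0,0,0,0,0,-1,255],[0,0,0,0,0,0,255]]'; python3 -c "
from h import *
togo((450,180,90))"
```

```text
t: 6.92
ee_pos: [519.8, 16.3, 28.2]
eef_rot: [-0.0, 0.264, 0.964, -0.0]
ft_force: [-0.1, 0.8, 0.9]
grip_width: 51.7
grip_force: 0.0
t: 7.75
ee_pos: [522.4, 16.5, 122.6]
eef_rot: [0.003, 0.264, 0.964, 0.001]
ft_force: [0.2, -0.4, -1.0]
grip_width: 41.0
grip_force: 40.6
shift units [7.29 5.18 1.61]
```

```bash
python3 -m handwheel '[[0,0,0,0.91,0.65,0,255],[0,0,0,0.91,0.65,0,255],[0,0,0,0.91,0.65,0,255],[0,0,0,0.91,0.65,0,255],[0,0,0,0.91,0.65,0,255],[0,0,0,0.91,0.65,0,255],[0,0,0,0.91,0.65,0,255],[0,0,0,0.91,0.65,0,255],[0,0,0,0,0,1,255],[0,0,0,0,0,1,255]]' && python3 -m handwheel '[[0,0,0,0,0,1,255],[0,0,0,0,0,0.8,255],[0,0,0,0,0,0.5,255],[0,0,0,0,0,0.3,255],[0,0,0,0,0,0,255],[0,0,0,0,0,0,255],[0,0,0,0,0,0,0],[0,0,0,0,0,0,0],[0,0,0,0,0,0,0],[0,0,0,0,0,0,0]]' && python3 -m handwheel '[[0,0,0,0,0,0,0],[0,0,0,0,0,-1,0],[0,0,0,0,0,-1,0],[0,0,0,0,0,-1,0],[0,0,0,0,0,-1,0],[0,0,0,0,0,-1,0],[0,0,0,0,0,0,0]]'; python3 -c "
from h import *
togo((376.4,302,90))"
```

```text
t: 8.58
ee_pos: [447.7, 182.5, 78.9]
eef_rot: [0.001, 0.263, 0.965, 0.001]
ft_force: [-0.3, -1.4, -1.1]
grip_width: 41.1
grip_force: 40.6
t: 9.42
ee_pos: [448.0, 180.2, 26.8]
eef_rot: [0.0, 0.264, 0.964, 0.0]
ft_force: [-0.2, -0.3, -0.6]
grip_width: 85.1
grip_force: 0.0
t: 10.0
ee_pos: [450.1, 181.2, 130.0]
eef_rot: [0.003, 0.264, 0.964, 0.002]
ft_force: [1.1, 0.6, 0.2]
grip_width: 85.4
grip_force: 0.0
shift units [6.26 3.31 1.99]
```

```bash
python3 -m handwheel '[[0,0,0,0.9,0.47,0,0],[0,0,0,0.9,0.47,0,0],[0,0,0,0.9,0.47,0,0],[0,0,0,0.9,0.47,0,0],[0,0,0,0.9,0.47,0,0],[0,0,0,0.9,0.47,0,0],[0,0,0,0.9,0.47,0,0],[0,0,1,0,0,0,0],[0,0,1,0,0,0,0],[0,0,1,0,0,0,0]]' && python3 -m handwheel '[[0,0,1,0,0,0,0],[0,0,1,0,0,0,0],[0,0,1,0,0,0,0],[0,0,1,0,0,0,0],[0,0,1,0,0,0,0],[0,0,1,0,0,0,0],[0,0,0,0,0,0,0],[0,0,0,0,0,0,0],[0,0,0,0,0,0,0]]'
cat >> h.py <<'E'
def rect(mask,c,z,area=(300,1e6)):
    n,l,st,ce=cv2.connectedComponentsWithStats(mask)
    for i in range(1,n):
        if area[0]<st[i][4]<area[1]:
            q=cv2.findContours((l==i).astype(np.uint8),0,1)[0][0][:,0,:]
            W=np.array([at(c,*p,z)[:2] for p in q.astype(float)],np.float32); r=cv2.minAreaRect(W)
            print('rect px',ce[i].round(0),st[i].tolist(),'world c',np.round(r[0],1),'size',np.round(r[1],1),'ang',round(r[2],1))
E
python3 - <<'E'
from h import *
print(np.round(env.state()['ee_pos'],1),np.round(rotm()[:,1],3))
im,c=snap('wrist','w3'); np.save('w3.npy',c)
h=cv2.cvtColor(im,cv2.COLOR_RGB2HSV)
for p in (proj(c,(376.4,302,31)),proj(c,(376.4,260,0)),proj(c,(330,302,0))): print(p,h[int(p[1]),int(p[0])] if 0<=p[1]<400 else '')
m=cv2.morphologyEx(cv2.inRange(h,(8,20,120),(24,120,255)),cv2.MORPH_OPEN,np.ones((5,5)))
rect(m,c,31,(2000,1e6)); cv2.imwrite('pics/m3.png',np.hstack([im[:,:,::-1],cv2.cvtColor(m,8)])[::1,::1])
E
```

```text
t: 10.83
ee_pos: [372.0, 301.1, 125.7]
eef_rot: [-0.0, 0.379, 0.925, -0.0]
ft_force: [0.2, 0.6, -0.0]
grip_width: 85.6
grip_force: 0.0
t: 11.58
ee_pos: [372.5, 300.8, 126.0]
eef_rot: [-0.0, 0.586, 0.81, -0.0]
ft_force: [-0.4, 0.4, 0.7]
grip_width: 85.3
grip_force: 0.0
[372.5 300.8 126. ] [ 0.95   0.313 -0.   ]
[327.3 199.2] [ 22  45 164]
[313.2 228.7] [ 37  17 132]
[279.1 174.1] [ 35  24 137]
rect px [210. 104.] [126, 54, 146, 95, 4548] world c [255.9 334.8] size [117.4  42.9] ang 41.7
rect px [326. 161.] [288, 115, 78, 96, 7165] world c [366.2 329.4] size [61.  77.5] ang 17.9
rect px [485. 236.] [454, 183, 70, 101, 4110] world c [518.2 314. ] size [52.7 94.6] ang 19.5
```

The box is now at (366,329): its fitted size of 61×77.5 matches, so it was evidently knocked about 28 mm aside. Grasping it there.

```bash
python3 -m handwheel '[[0,0,0,0.73,0.08,0,0],[0,0,0,0.73,0.07,0,0],[0,0,0,0,0,1,0],[0,0,0,0,0,1,0],[0,0,0,0,0,1,0],[0,0,0,0,0,1,0],[0,0,0,0,0,1,0],[0,0,0,0,0,0.55,0],[0,0,0,0,0,0.3,0],[0,0,0,0,0,0,0]]' 50 && python3 -m handwheel '[[0,0,0,0,0,0,255],[0,0,0,0,0,0,255],[0,0,0,0,0,0,255],[0,0,0,0,0,0,255],[0,0,0,0,0,0,255],[0,0,0,0,0,0,255]]' && python3 -m handwheel '[[0,0,0,0,0,-0.5,255],[0,0,0,0,0,-1,255],[0,0,0,0,0,-1,255],[0,0,0,0,0,-1,255],[0,0,0,0,0,-1,255],[0,0,0,0,0,0,255],[0,0,0,0,0,0,255]]'
python3 - <<'E'
from h import *
s=env.state(); M=rotm(); print(np.round(s['ee_pos'],1),np.round(M,3).tolist(),s['grip_width'])
im,c=snap('wrist','w4'); np.save('w4.npy',c)
E
```

```text
t: 12.47
ee_pos: [365.9, 329.0, 8.2]
eef_rot: [-0.0, 0.587, 0.81, -0.001]
ft_force: [0.1, -0.1, -0.0]
grip_width: 85.8
grip_force: 0.0
t: 12.97
ee_pos: [367.2, 330.2, 10.8]
eef_rot: [0.0, 0.587, 0.809, 0.001]
ft_force: [-1.5, -0.9, 7.7]
grip_width: 59.1
grip_force: 52.5
t: 13.55
ee_pos: [367.5, 330.6, 101.3]
eef_rot: [0.0, 0.587, 0.809, 0.002]
ft_force: [-0.1, 0.6, -0.8]
grip_width: 59.0
grip_force: 53.9
[367.5 330.6 101.3] [[-0.31, 0.951, 0.003], [0.951, 0.31, 0.003], [0.002, 0.004, -1.0]] 58.98239313109716
```

View pics/w4.png

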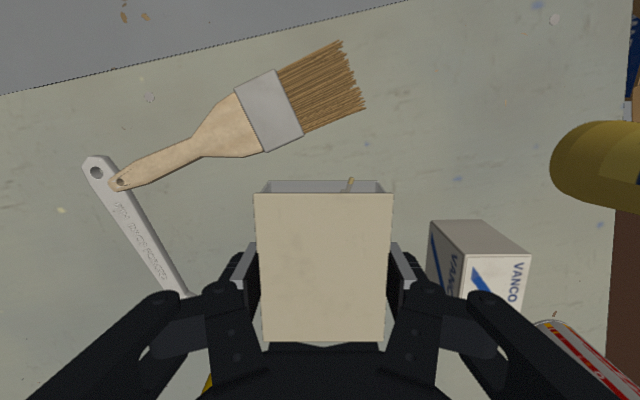

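The box is held level between the pads. Its top-face corners are (254,193), (392,193), (386,343) and (263,343).

```bash
python3 - <<'E'
from h import *
c=np.load('w4.npy',allow_pickle=True).item(); s=env.state(); M=rotm()
P=np.array([at(c,*p,s['ee_pos'][2]+21) for p in((254,193),(392,193),(386,343),(263,343))]); r=(P-s['ee_pos'])@M
print(np.round(r,1)); print('centre in tool',r.mean(0).round(1))
C=np.array([575.5,-7.5]);X=np.array([.511,.860]);Y=np.array([-.860,.511])
for y in(-48,48): print(y,C+76*X+y*Y)
print('lane other',C-76*X+48*Y,C-76*X-48*Y,C+48*Y,C-48*Y)
E
```

```text
[[ 39.2 -28.2 -21. ]
 [ 39.1  31.  -20.9]
 [-39.8  33.3 -20.9]
 [-39.6 -28.9 -21. ]]
centre in tool [ -0.3   1.8 -21. ]
-48 [655.616  33.332]
48 [573.056  82.388]
lane other [495.384 -48.332] [577.944 -97.388] [534.22   17.028] [616.78  -32.028]
```

```bash
python3 -m handwheel '[[0,0,-1,0,0,0,255],[0,0,-1,0,0,0,255],[0,0,-1,0,0,0,255],[0,0,-1,0,0,0,255],[0,0,-1,0,0,0,255],[0,0,-1,0,0,0,255],[0,0,-1,0,0,0,255],[0,0,-1,0,0,0,255],[0,0,-1,0,0,0,255]]' && python3 -m handwheel '[[0,0,0,-0.95,-0.34,0,255],[0,0,0,-0.95,-0.34,0,255],[0,0,0,-0.95,-0.34,0,255],[0,0,0,-0.95,-0.34,0,255],[0,0,0,-0.95,-0.34,0,255],[0,0,0,-0.95,-0.34,0,255],[0,0,0,-0.95,-0.34,0,255],[0,0,0,-0.95,-0.34,0,255],[0,0,0,-0.95,-0.34,0,255],[0,0,0,-0.95,-0.34,0,255]]' && python3 -m handwheel '[[0,0,0,-0.95,-0.34,0,255],[0,0,0,-0.95,-0.34,0,255],[0,0,0,-0.95,-0.34,0,255],[0,0,0,-0.95,-0.34,0,255],[0,0,0,-0.95,-0.34,0,255],[0,0,0,-0.95,-0.34,0,255],[0,0,0,0,0,0,255],[0,0,0,0,0,0,255]]'
python3 - <<'E'
from h import *
s=env.state(); M=rotm(); print(np.round(s['ee_pos'],1),np.round(M,3).tolist(),s['grip_width']); togo((573,82.4,14))
im,c=snap('wrist','w5'); np.save('w5.npy',c)
E
```

```text
t: 14.35
ee_pos: [365.7, 328.8, 98.1]
eef_rot: [-0.001, 0.262, 0.965, -0.001]
ft_force: [0.5, -0.2, -1.2]
grip_width: 58.9
grip_force: 53.9
t: 15.18
ee_pos: [494.8, 173.0, 98.0]
eef_rot: [-0.001, 0.264, 0.964, -0.001]
ft_force: [1.5, 0.3, -1.0]
grip_width: 59.3
grip_force: 53.9
t: 15.85
ee_pos: [572.1, 79.3, 97.9]
eef_rot: [-0.001, 0.266, 0.964, -0.001]
ft_force: [-0.8, 0.5, -0.5]
grip_width: 59.1
grip_force: 53.9
[572.1  79.3  97.9] [[-0.859, 0.512, -0.002], [0.512, 0.859, -0.001], [0.001, -0.002, -1.0]] 59.10507008312643
shift units [0.03 0.16 4.2 ]
```

View pics/w5.png

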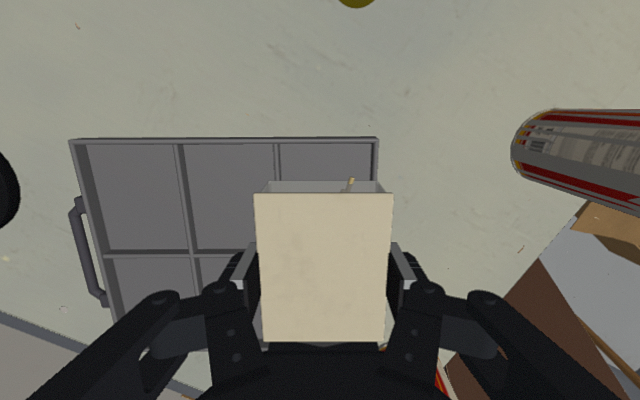

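Approaching the bay: the rim corners show at (379,137) and (69,141). I'll check the tray fit against them.

```bash
python3 - <<'E'
from h import *
c=np.load('w5.npy',allow_pickle=True).item()
print(at(c,379,137,16),'exp 550.5,142.4'); print(at(c,69,141,16),'exp 431.9,-57.2'); print(at(c,190,254,14),'exp 556.1 -40.2')
print(at(c,276,143,14),'exp (rib +38,+94)',np.array([575.5,-7.5])+38*np.array([.511,.86])+94*np.array([-.86,.511]))
for p in((618,252),(622,252),(626,254)): print(p,[proj(c,(p[0],p[1],z)) for z in(0,)])
E
```

```text
[548.3 141.7  16. ] exp 550.5,142.4
[433.3 -57.6  16. ] exp 431.9,-57.2
[553.3 -40.3  14. ] exp 556.1 -40.2
[512.9  73.2  14. ] exp (rib +38,+94) [514.078  73.214]
(618, 252) [array([540.4, 139. ])]
(622, 252) [array([542. , 143.4])]
(626, 254) [array([546.2, 146.5])]
```

```bash
python3 -m handwheel '[[0,0,0,0.09,0.03,0.8,255],[0,0,0,0,0,0.8,255],[0,0,0,0,0,0.8,255],[0,0,0,0,0,0.7,255],[0,0,0,0,0,0.5,255],[0,0,0,0,0,0.3,255],[0,0,0,0,0,0.25,255],[0,0,0,0,0,0,255],[0,0,0,0,0,0,255]]'
```

```text
t: 16.65
ee_pos: [571.4, 82.7, 16.5]
eef_rot: [0.0, 0.264, 0.964, 0.0]
ft_force: [-0.5, 0.5, -0.9]
grip_width: 59.0
grip_force: 54.0
```

```bash
python3 -m handwheel '[[0,0,0,0,0,0.1,255],[0,0,0,0,0,0,255],[0,0,0,0,0,0,0],[0,0,0,0,0,0,0],[0,0,0,0,0,0,0],[0,0,0,0,0,0,0],[0,0,0,0,0,0,0],[0,0,0,0,0,-0.5,0],[0,0,0,0,0,-1,0],[0,0,0,0,0,-1,0]]' && python3 -m handwheel '[[0,0,0,0,0,-1,0],[0,0,0,0,0,-1,0],[0,0,0,0,0,-1,0],[0,0,0,0,0,-1,0],[0,0,0,0,0,-1,0],[0,0,0,0,0,-1,0],[0,0,0,0,0,0,0],[0,0,0,0,0,0,0]]'
python3 - <<'E'
from h import *
s=env.state(); print(np.round(s['ee_pos'],1))
im,c=snap('wrist','w6'); np.save('w6.npy',c)
h=cv2.cvtColor(im,cv2.COLOR_RGB2HSV)
m=cv2.morphologyEx(cv2.inRange(h,(8,20,110),(24,120,255)),cv2.MORPH_OPEN,np.ones((5,5)))
rect(m,c,35,(2000,1e6)); print('expect',571.8,82.2)
togo((496,316,170))
E
```

```text
t: 17.48
ee_pos: [570.4, 82.3, 64.6]
eef_rot: [-0.001, 0.264, 0.964, -0.0]
ft_force: [0.3, -0.3, 0.4]
grip_width: 85.5
grip_force: 0.0
t: 18.15
ee_pos: [572.3, 82.6, 186.3]
eef_rot: [0.002, 0.264, 0.964, 0.001]
ft_force: [0.7, 0.9, -0.3]
grip_width: 85.5
grip_force: 0.0
[572.3  82.6 186.3]
rect px [322. 181.] [292, 144, 62, 75, 4535] world c [572.4  82. ] size [61.5 77.5] ang 59.3
expect 571.8 82.2
shift units [9.2  8.13 0.74]
```

The box sits in the far lane at (572.4,82), with its size consistent at floor height. Now the carton, going round clear of the aerosol.

```bash
python3 -m handwheel '[[0,0,0,0.93,0.31,0,0],[0,0,0,0.93,0.31,0,0],[0,0,0,0.93,0.31,0,0],[0,0,0,0.93,0.31,0,0],[0,0,0,0.93,0.31,0,0],[0,0,0,0.93,0.31,0,0],[0,0,0,0.93,0.31,0,0],[0,0,0,0.93,0.31,0,0]]' && python3 -m handwheel '[[0,0,0,0.31,0.94,0,0],[0,0,0,0.31,0.94,0,0],[0,0,0,0.31,0.94,0,0],[0,0,0,0.31,0.94,0,0],[0,0,0,0.31,0.94,0,0],[0,0,0,0.31,0.94,0,0]]' && python3 -m handwheel '[[0,0,0.98,0,0,0,0],[0,0,0.98,0,0,0,0],[0,0,0.98,0,0,0,0],[0,0,0.98,0,0,0,0],[0,0,0.98,0,0,0,0],[0,0,0.98,0,0,0,0],[0,0,0.98,0,0,0,0],[0,0,0.98,0,0,0,0],[0,0,0.98,0,0,0,0],[0,0,0,0,0,0,0]]'
python3 - <<'E'
from h import *
s=env.state(); print(np.round(s['ee_pos'],1),np.round(rotm(),3).tolist())
im,c=snap('wrist','w7'); np.save('w7.npy',c)
h=cv2.cvtColor(im,cv2.COLOR_RGB2HSV)
m=cv2.inRange(h,(0,0,175),(180,45,255)); m=cv2.morphologyEx(m,cv2.MORPH_CLOSE,np.ones((9,9))); m=cv2.morphologyEx(m,cv2.MORPH_OPEN,np.ones((5,5)))
print(proj(c,(496,316,67)),h[int(proj(c,(496,316,67))[1]),int(proj(c,(496,316,67))[0])]); rect(m,c,67,(1000,1e6))
E
```

```text
t: 18.87
ee_pos: [466.8, 201.1, 183.0]
eef_rot: [-0.001, 0.264, 0.964, -0.001]
ft_force: [1.1, -0.1, 0.3]
grip_width: 85.7
grip_force: 0.0
t: 19.37
ee_pos: [493.3, 317.3, 182.8]
eef_rot: [-0.001, 0.264, 0.964, -0.001]
ft_force: [-0.9, 0.2, -0.0]
grip_width: 85.4
grip_force: 0.0
t: 20.2
ee_pos: [493.2, 316.3, 182.8]
eef_rot: [-0.0, 0.582, 0.813, -0.001]
ft_force: [0.9, 0.1, -0.2]
grip_width: 85.5
grip_force: 0.0
[493.2 316.3 182.8] [[-0.322, 0.947, -0.002], [0.947, 0.322, -0.002], [-0.001, -0.003, -1.0]]
[325.7 193.4] [108 185 146]
rect px [ 72. 162.] [18, 87, 116, 150, 2955] world c [284.  268.9] size [ 30.9 144.5] ang 37.4
rect px [326. 191.] [301, 156, 51, 72, 3479] world c [496.1 316.7] size [44.3 66.8] ang 18.8
```

```bash
python3 -m handwheel '[[0,0,0,-0.03,0.14,1,0],[0,0,0,0,0,1,0],[0,0,0,0,0,1,0],[0,0,0,0,0,1,0],[0,0,0,0,0,1,0],[0,0,0,0,0,1,0],[0,0,0,0,0,1,0],[0,0,0,0,0,0.6,0],[0,0,0,0,0,0.25,0],[0,0,0,0,0,0,0]]' 40 && python3 -m handwheel '[[0,0,0,0,0,0,255],[0,0,0,0,0,0,255],[0,0,0,0,0,0,255],[0,0,0,0,0,0,255],[0,0,0,0,0,0,255],[0,0,0,0,0,0,255],[0,0,0,0,0,0,255]]' && python3 -m handwheel '[[0,0,0,0,0,-0.5,255],[0,0,0,0,0,-1,255],[0,0,0,0,0,-1,255],[0,0,0,0,0,-1,255],[0,0,0,0,0,-1,255],[0,0,0,0,0,-1,255],[0,0,0,0,0,-0.5,255],[0,0,0,0,0,0,255]]'
```

```text
t: 21.08
ee_pos: [495.9, 316.6, 25.8]
eef_rot: [-0.001, 0.581, 0.814, -0.001]
ft_force: [-0.4, 0.2, 0.7]
grip_width: 85.3
grip_force: 0.0
t: 21.67
ee_pos: [497.8, 317.9, 28.6]
eef_rot: [0.0, 0.581, 0.814, 0.001]
ft_force: [-1.3, -0.3, 6.1]
grip_width: 44.9
grip_force: 42.2
t: 22.33
ee_pos: [498.5, 318.3, 150.3]
eef_rot: [0.001, 0.581, 0.814, 0.002]
ft_force: [-0.3, -0.2, -1.5]
grip_width: 44.9
grip_force: 41.5
```

```bash
python3 -m handwheel '[[0,0,-0.98,0,0,0,255],[0,0,-0.98,0,0,0,255],[0,0,-0.98,0,0,0,255],[0,0,-0.98,0,0,0,255],[0,0,-0.98,0,0,0,255],[0,0,-0.98,0,0,0,255],[0,0,-0.98,0,0,0,255],[0,0,-0.98,0,0,0,255],[0,0,-0.98,0,0,0,255]]' && python3 -m handwheel '[[0,0,0,-0.58,-0.98,0,255],[0,0,0,-0.58,-0.98,0,255],[0,0,0,-0.58,-0.98,0,255],[0,0,0,-0.58,-0.98,0,255],[0,0,0,-0.58,-0.98,0,255],[0,0,0,-0.58,-0.98,0,255],[0,0,0,-0.58,-0.98,0,255],[0,0,0,-0.58,-0.98,0,255],[0,0,0,-0.58,-0.98,0,255],[0,0,0,-0.58,-0.98,0,255]]' && python3 -m handwheel '[[0,0,0,-0.58,-0.98,0,255],[0,0,0,-0.58,-0.98,0,255],[0,0,0,-0.58,-0.98,0,255],[0,0,0,-0.58,-0.98,0,255],[0,0,0,-0.58,-0.98,0,255],[0,0,0,-0.58,-0.98,0,255],[0,0,0,0,0,0,255],[0,0,0,0,0,0,255],[0,0,0,0,0,0,255]]'
python3 - <<'E'
from h import *
s=env.state(); M=rotm(); print(np.round(s['ee_pos'],1),np.round(M,3).tolist()); togo((494.2,-48.6,33))
im,c=snap('wrist','w8'); np.save('w8.npy',c)
h=cv2.cvtColor(im,cv2.COLOR_RGB2HSV)
m=cv2.inRange(h,(0,0,175),(180,45,255)); m=cv2.morphologyEx(m,cv2.MORPH_CLOSE,np.ones((9,9))); m=cv2.morphologyEx(m,cv2.MORPH_OPEN,np.ones((5,5)))
rect(m,c,s['ee_pos'][2]+39,(1000,1e6))
E
```

```text
t: 23.08
ee_pos: [496.0, 316.7, 145.7]
eef_rot: [-0.001, 0.262, 0.965, -0.001]
ft_force: [0.8, 0.2, -0.4]
grip_width: 44.9
grip_force: 41.5
t: 23.92
ee_pos: [495.6, 88.2, 146.1]
eef_rot: [-0.001, 0.264, 0.964, -0.0]
ft_force: [0.3, 0.5, -0.7]
grip_width: 44.8
grip_force: 41.5
t: 24.67
ee_pos: [496.0, -46.6, 146.4]
eef_rot: [-0.001, 0.264, 0.964, 0.0]
ft_force: [0.1, -0.2, -1.3]
grip_width: 45.6
grip_force: 41.5
[496.  -46.6 146.4] [[-0.86, 0.51, -0.002], [0.51, 0.86, 0.001], [0.002, -0.0, -1.0]]
shift units [ 0.01 -0.13  5.67]
rect px [494. 190.] [456, 150, 78, 82, 5299] world c [489.1  28.7] size [24.3 30.4] ang 59.4
rect px [324. 278.] [267, 220, 114, 126, 11587] world c [491.9 -43.7] size [43.8 57.3] ang 59.5
```

```bash
python3 -m handwheel '[[0,0,0,0,-0.13,1,255],[0,0,0,0,0,1,255],[0,0,0,0,0,1,255],[0,0,0,0,0,1,255],[0,0,0,0,0,0.8,255],[0,0,0,0,0,0.5,255],[0,0,0,0,0,0.3,255],[0,0,0,0,0,0.2,255],[0,0,0,0,0,0,255],[0,0,0,0,0,0,255]]'
```

```text
t: 25.55
ee_pos: [495.0, -48.4, 32.5]
eef_rot: [-0.0, 0.264, 0.965, 0.0]
ft_force: [-3.7, 1.2, 8.6]
grip_width: 45.0
grip_force: 42.8
```

```bash
python3 -m handwheel '[[0,0,0,0,0,-0.05,255],[0,0,0,0,0,0,0],[0,0,0,0,0,0,0],[0,0,0,0,0,0,0],[0,0,0,0,0,0,0],[0,0,0,0,0,0,0],[0,0,0,0,0,0,0],[0,0,0,0,0,-0.5,0],[0,0,0,0,0,-1,0],[0,0,0,0,0,-1,0]]' && python3 -m handwheel '[[0,0,0,0,0,-1,0],[0,0,0,0,0,-1,0],[0,0,0,0,0,-1,0],[0,0,0,0,0,-1,0],[0,0,0,0,0,-1,0],[0,0,0,0,0,-1,0],[0,0,0,0,0,-1,0],[0,0,0,0,0,-1,0],[0,0,0,0,0,-1,0],[0,0,0,0,0,-1,0]]' && python3 -m handwheel '[[0,0,0,0,0,-1,0],[0,0,0,0,0,-1,0],[0,0,0,0,0,0,0],[0,0,0,0,0,0,0]]'
python3 - <<'E'
from h import *
s=env.state(); M=rotm(); print(np.round(s['ee_pos'],1)); 
im,c=snap('wrist','w9'); np.save('w9.npy',c)
h=cv2.cvtColor(im,cv2.COLOR_RGB2HSV)
m=cv2.inRange(h,(0,0,175),(180,45,255)); m=cv2.morphologyEx(m,cv2.MORPH_CLOSE,np.ones((9,9))); m=cv2.morphologyEx(m,cv2.MORPH_OPEN,np.ones((5,5)))
rect(m,c,71,(800,1e6)); print('exp 494.2,-48.6')
m=cv2.morphologyEx(cv2.inRange(h,(8,20,110),(24,120,255)),cv2.MORPH_OPEN,np.ones((5,5)))
rect(m,c,35,(1000,1e6))
togo((450,150,330)); togo((622,252,330)); togo((500,-100,330))
E
```

```text
t: 26.38
ee_pos: [494.5, -49.3, 82.7]
eef_rot: [-0.001, 0.264, 0.964, -0.0]
ft_force: [1.2, -0.3, 0.6]
grip_width: 85.5
grip_force: 0.0
t: 27.22
ee_pos: [494.9, -49.3, 284.0]
eef_rot: [0.0, 0.264, 0.964, 0.0]
ft_force: [0.4, 0.4, -0.5]
grip_width: 85.5
grip_force: 0.0
t: 27.55
ee_pos: [495.8, -49.4, 324.0]
eef_rot: [0.002, 0.264, 0.964, 0.0]
ft_force: [0.2, 0.6, -1.0]
grip_width: 85.3
grip_force: 0.0
[495.8 -49.4 324. ]
rect px [428. 156.] [406, 131, 45, 53, 2113] world c [560.5  74.6] size [54.8 69.7] ang 59.3
rect px [323. 163.] [307, 139, 33, 50, 1601] world c [496.9 -49.4] size [42.6 67. ] ang 60.0
rect px [484. 279.] [467, 260, 31, 38, 827] world c [772.7  71. ] size [48.7 61.5] ang 50.2
exp 494.2,-48.6
rect px [172.  35.] [126, 0, 83, 68, 1726] world c [ 255.7 -138.6] size [103.2  77. ] ang 59.7
rect px [427. 157.] [405, 131, 47, 53, 2235] world c [571.8  81.7] size [61.7 76.1] ang 59.2
rect px [196. 210.] [62, 144, 274, 136, 2529] world c [ 482.3 -245.7] size [449.4  15.9] ang 30.0
shift units [ 7.02  7.42 -0.37]
shift units [ 2.22 16.2  -0.36]
shift units [-1.5  -2.05 -0.37]
```

View pics/w9.png

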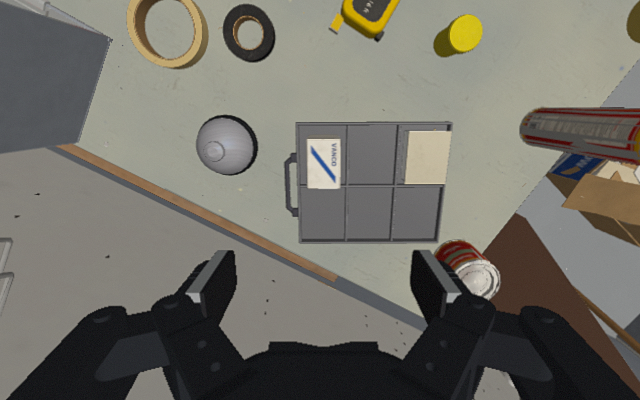

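The carton is in the near lane, the box in the far lane, and the pot stands on the bench at (464,33) in the image. Going over the aerosol for a close measurement.

```bash
python3 -m handwheel '[[0,0,0,0.13,0.95,0,0],[0,0,0,0.13,0.95,0,0],[0,0,0,0.13,0.95,0,0],[0,0,0,0.13,0.95,0,0],[0,0,0,0.13,0.95,0,0],[0,0,0,0.13,0.95,0,0],[0,0,0,0.13,0.95,0,0],[0,0,0,0.13,0.95,0,0],[0,0,0,0.13,0.95,0,0],[0,0,0,0.13,0.95,0,0]]' && python3 -m handwheel '[[0,0,0,0.13,0.95,0,0],[0,0,0,0.13,0.95,0,0],[0,0,0,0.13,0.95,0,0],[0,0,0,0.13,0.95,0,0],[0,0,0,0.13,0.95,0,0],[0,0,0,0.13,0.95,0,0],[0,0,0,0.13,0.95,0,0],[0,0,0,0,0,0,0],[0,0,0,0,0,0,0],[0,0,0,0,0,0,0]]'
python3 - <<'E'
from h import *
s=env.state(); M=rotm(); print(np.round(s['ee_pos'],1),np.round(M,3).tolist()); 
im,c=snap('wrist','w10'); np.save('w10.npy',c)
h=cv2.cvtColor(im,cv2.COLOR_RGB2HSV); p=proj(c,(623,252,231)); print(p,h[int(p[1]),int(p[0])])
m=cv2.morphologyEx(cv2.inRange(h,(10,150,130),(26,255,255)),cv2.MORPH_CLOSE,np.ones((9,9)))
rect(m,c,231,(800,1e6)); 
E
```

```text
t: 28.43
ee_pos: [569.2, 127.9, 320.7]
eef_rot: [-0.001, 0.264, 0.964, -0.001]
ft_force: [0.8, -0.8, -0.4]
grip_width: 85.5
grip_force: 0.0
t: 29.27
ee_pos: [621.5, 250.1, 320.9]
eef_rot: [-0.001, 0.265, 0.964, -0.001]
ft_force: [0.0, -0.6, 0.1]
grip_width: 85.1
grip_force: 0.0
[621.5 250.1 320.9] [[-0.86, 0.51, -0.002], [0.51, 0.86, -0.002], [0.001, -0.002, -1.0]]
[326.2 201.3] [ 28 255 233]
rect px [449.  31.] [430, 0, 48, 66, 1442] world c [559.6 389.7] size [39.9 32.7] ang 21.2
rect px [125.  39.] [95, 5, 67, 66, 1623] world c [451.5 189.1] size [38.5 42.1] ang 28.5
rect px [208.  73.] [189, 56, 44, 36, 1028] world c [495.1 228.2] size [28.2 23.4] ang 87.4
rect px [332. 196.] [300, 153, 63, 78, 3463] world c [622.4 259.2] size [51.7 61. ] ang 29.9
```

```bash
python3 - <<'E'
from h import *
im=cv2.imread('pics/w10.png'); c=np.load('w10.npy',allow_pickle=True).item(); h=cv2.cvtColor(im,cv2.COLOR_BGR2HSV)
m=cv2.morphologyEx(cv2.inRange(h,(16,150,190),(34,255,255)),cv2.MORPH_OPEN,np.ones((5,5))); rect(m,c,231,(800,1e6))
for p in((619,251),(623,253)): print(proj(c,p+(231,)),proj(c,p+(184,)))
a=im[90:290,220:440]; cv2.imwrite('pics/w10c.png',cv2.resize(a,None,fx=2.5,fy=2.5))
E
```

```text
rect px [205.  73.] [190, 57, 32, 34, 846] world c [494.5 226.1] size [22.3 22.5] ang 11.3
rect px [331. 200.] [301, 171, 62, 60, 2882] world c [625.2 255.6] size [50.1 50.8] ang 59.3
[322.7 197.9] [322.9 183.6]
[327.3 200.7] [326.8 186.1]
```

View pics/w10c.png

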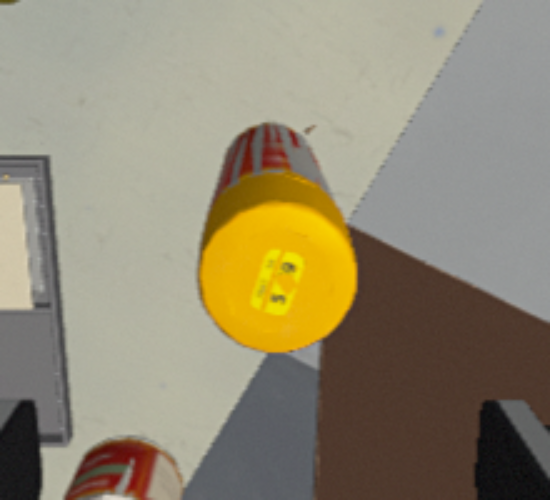

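The cap's top circle is at crop (278,276), so the aerosol is at (625.5,255). Gripping its cap.

```bash
python3 -m handwheel '[[0,0,0,-0.03,0.32,1,0],[0,0,0,0,0,1,0],[0,0,0,0,0,1,0],[0,0,0,0,0,1,0],[0,0,0,0,0,1,0],[0,0,0,0,0,1,0],[0,0,0,0,0,0.7,0],[0,0,0,0,0,0.35,0],[0,0,0,0,0,0,0],[0,0,0,0,0,0,0]]' 45 && python3 -m handwheel '[[0,0,0,0,0,0,255],[0,0,0,0,0,0,255],[0,0,0,0,0,0,255],[0,0,0,0,0,0,255],[0,0,0,0,0,0,255],[0,0,0,0,0,0,255],[0,0,0,0,0,0,255]]' && python3 -m handwheel '[[0,0,0,0,0,-0.5,255],[0,0,0,0,0,-0.5,255],[0,0,0,0,0,-1,255],[0,0,0,0,0,-1,255],[0,0,0,0,0,-1,255],[0,0,0,0,0,-1,255],[0,0,0,0,0,-1,255],[0,0,0,0,0,0,255],[0,0,0,0,0,0,255]]'
python3 -c "
from h import *
togo((615.6,-32.2,300)); togo((615.6,-32.2,187))"
```

```text
t: 30.15
ee_pos: [626.0, 255.5, 181.7]
eef_rot: [0.0, 0.265, 0.964, -0.0]
ft_force: [-0.5, -0.4, 0.6]
grip_width: 85.2
grip_force: 0.0
t: 30.73
ee_pos: [626.7, 256.3, 183.0]
eef_rot: [0.001, 0.265, 0.964, 0.001]
ft_force: [-0.2, -1.2, 5.8]
grip_width: 55.6
grip_force: 48.1
t: 31.48
ee_pos: [626.4, 256.8, 302.9]
eef_rot: [0.001, 0.264, 0.964, 0.001]
ft_force: [-0.4, 1.0, -2.1]
grip_width: 55.4
grip_force: 48.4
shift units [ -6.9  -12.71   0.12]
shift units [ -6.89 -12.72   5.77]
```

```bash
python3 -m handwheel '[[0,0,0,-0.3,-0.5,0,255],[0,0,0,-0.48,-0.89,0,255],[0,0,0,-0.48,-0.89,0,255],[0,0,0,-0.48,-0.89,0,255],[0,0,0,-0.48,-0.89,0,255],[0,0,0,-0.48,-0.89,0,255],[0,0,0,-0.48,-0.89,0,255],[0,0,0,-0.48,-0.89,0,255],[0,0,0,-0.48,-0.89,0,255],[0,0,0,-0.48,-0.89,0,255]]' && python3 -m handwheel '[[0,0,0,-0.48,-0.89,0,255],[0,0,0,-0.48,-0.89,0,255],[0,0,0,-0.48,-0.89,0,255],[0,0,0,-0.48,-0.89,0,255],[0,0,0,-0.36,-0.64,0,255],[0,0,0,0,0,0,255],[0,0,0,0,0,0,255],[0,0,0,0,0,0,255]]'
python3 - <<'E'
from h import *
togo((615.6,-32.2,187))
s=env.state(); print(np.round(rotm(),3).tolist())
im,c=snap('wrist','w11')
a=im[100:400,60:580,::-1]; cv2.imwrite('pics/w11c.png',a)
E
```

```text
t: 32.32
ee_pos: [617.0, 60.3, 299.0]
eef_rot: [-0.002, 0.265, 0.964, -0.001]
ft_force: [0.1, 0.7, -2.0]
grip_width: 55.8
grip_force: 48.4
t: 32.98
ee_pos: [614.1, -32.2, 300.0]
eef_rot: [-0.001, 0.264, 0.964, 0.0]
ft_force: [0.3, -0.2, -2.9]
grip_width: 55.5
grip_force: 48.3
shift units [-0.08  0.04  5.65]
[[-0.86, 0.51, -0.002], [0.51, 0.86, 0.001], [0.002, -0.0, -1.0]]
```

View pics/w11c.png

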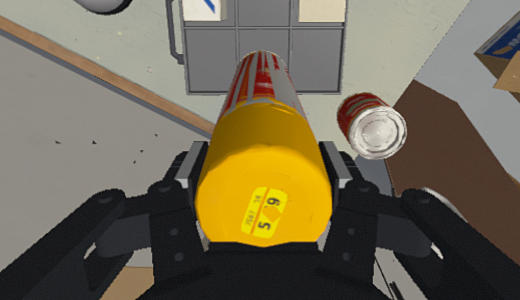

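The aerosol hangs straight down over the empty bay of the middle lane. Lowering it.

```bash
python3 -m handwheel '[[0,0,0,-0.05,0.03,1,255],[0,0,0,0,0,1,255],[0,0,0,0,0,1,255],[0,0,0,0,0,1,255],[0,0,0,0,0,0.8,255],[0,0,0,0,0,0.4,255],[0,0,0,0,0,0.3,255],[0,0,0,0,0,0.15,255],[0,0,0,0,0,0,255],[0,0,0,0,0,0,255]]'
```

```text
t: 33.87
ee_pos: [616.7, -32.5, 189.1]
eef_rot: [0.001, 0.264, 0.964, 0.0]
ft_force: [0.1, 0.5, -2.8]
grip_width: 56.0
grip_force: 48.5
```

```bash
python3 -m handwheel '[[0,0,0,0,0,0.12,255],[0,0,0,0,0,0,255],[0,0,0,0,0,0,255]]'
```

```text
t: 34.12
ee_pos: [617.0, -32.8, 186.9]
eef_rot: [0.001, 0.264, 0.964, 0.0]
ft_force: [0.5, 1.0, 0.8]
grip_width: 55.8
grip_force: 48.7
```

```bash
python3 -m handwheel '[[0,0,0,0,0,0,0],[0,0,0,0,0,0,0],[0,0,0,0,0,0,0],[0,0,0,0,0,0,0],[0,0,0,0,0,-0.5,0],[0,0,0,0,0,-1,0],[0,0,0,0,0,-1,0],[0,0,0,0,0,-1,0],[0,0,0,0,0,-1,0],[0,0,0,0,0,-1,0]]' && python3 -m handwheel '[[0,0,0,0,0,-0.5,0],[0,0,0,0.71,0.92,0,0],[0,0,0,0.71,0.92,0,0],[0,0,0,0.71,0.92,0,0],[0,0,0,0.71,0.92,0,0],[0,0,0,0.71,0.92,0,0],[0,0,0,0.71,0.92,0,0],[0,0,0,0.71,0.92,0,0],[0,0,0,0.71,0.92,0,0],[0,0,0,0.71,0.92,0,0]]' && python3 -m handwheel '[[0,0,0,0.71,0.92,0,0],[0,0,0,0.71,0.92,0,0],[0,0,0,0.71,0.92,0,0],[0,0,0,0.71,0.92,0,0],[0,0,0,0.71,0.92,0,0],[0,0,0,0.71,0.92,0,0],[0,0,0,0.71,0.92,0,0],[0,0,0,0.71,0.92,0,0],[0,0,0,0.71,0.92,0,0],[0,0,0,0.71,0.92,0,0]]' && python3 -m handwheel '[[0,0,0,0.71,0.92,0,0],[0,0,0,0,0,0,0],[0,0,0,0,0,0,0],[0,0,0,0,0,0,0]]'
python3 - <<'E'
from h import *
s=env.state(); print(np.round(s['ee_pos'],1),np.round(rotm(),3).tolist())
im,c=snap('wrist','w12'); np.save('w12.npy',c)
h=cv2.cvtColor(im,cv2.COLOR_RGB2HSV)
p=proj(c,(561,429,204)); q=proj(c,(561,429,157)); r=proj(c,(561+20,429,150)); print(p,q,h[int(p[1]),int(p[0])],h[int(r[1]),int(r[0])])
rect(cv2.inRange(h,(3,150,90),(15,255,255)),c,180,(100,1e6)); rect(cv2.inRange(h,(18,70,90),(30,210,255)),c,150,(800,1e6))
S=env.get_calibration('scene'); im=env.capture('scene'); cv2.imwrite('pics/s12.png',im[:,:,::-1]); cv2.imwrite('pics/w12c.png',np.hstack([cv2.imread('pics/w12.png')[60:330,180:480],cv2.resize(im[130:330,180:480,::-1],(405,270))]))
E
```

```text
t: 34.95
ee_pos: [616.0, -32.8, 297.7]
eef_rot: [0.0, 0.264, 0.964, 0.0]
ft_force: [0.0, -0.3, -1.3]
grip_width: 85.4
grip_force: 0.0
t: 35.78
ee_pos: [590.2, 175.8, 305.9]
eef_rot: [-0.0, 0.264, 0.964, -0.0]
ft_force: [0.5, 0.3, 0.2]
grip_width: 85.6
grip_force: 0.0
t: 36.62
ee_pos: [561.9, 406.4, 305.8]
eef_rot: [-0.0, 0.264, 0.964, -0.0]
ft_force: [-0.4, 0.5, -0.9]
grip_width: 85.6
grip_force: 0.0
t: 36.95
ee_pos: [559.7, 427.7, 305.6]
eef_rot: [0.0, 0.265, 0.964, -0.001]
ft_force: [0.3, -0.6, -0.2]
grip_width: 85.1
grip_force: 0.0
[559.7 427.7 305.6] [[-0.86, 0.51, -0.0], [0.51, 0.86, -0.001], [-0.001, -0.001, -1.0]]
[325.2 197.1] [325.  183.5] [ 12 203 201] [ 21 172 166]
rect px [326. 187.] [313, 174, 25, 29, 504] world c [558.8 430.5] size [24.2 23.4] ang 14.7
rect px [227.  20.] [205, 0, 46, 47, 831] world c [390.2 429.5] size [35.4 34.1] ang 42.8
rect px [325. 169.] [298, 139, 55, 66, 2108] world c [554.4 435.1] size [56.1 66.6] ang 38.1
```

View pics/w12c.png

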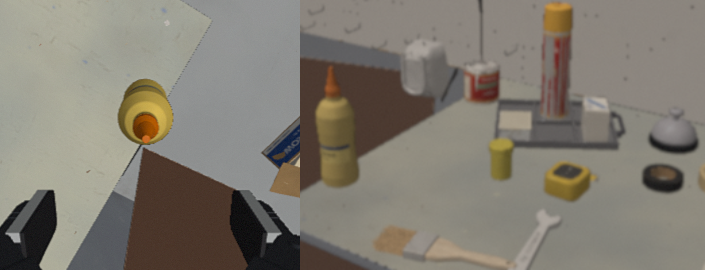

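The aerosol stands upright in the tray. The glue nozzle tip is at (325,199), as predicted for (561,428.5). Lowering onto the bottle with the palm kept above the nozzle.

```bash
python3 -m handwheel '[[0,0,0,-0.03,0.07,1,0],[0,0,0,0,0,1,0],[0,0,0,0,0,1,0],[0,0,0,0,0,1,0],[0,0,0,0,0,1,0],[0,0,0,0,0,1,0],[0,0,0,0,0,1,0],[0,0,0,0,0,0.7,0],[0,0,0,0,0,0.5,0],[0,0,0,0,0,0.25,0]]' && python3 -m handwheel '[[0,0,0,0,0,0,0],[0,0,0,0,0,0,0]]'
```

```text
t: 37.88
ee_pos: [560.7, 428.1, 135.4]
eef_rot: [-0.0, 0.265, 0.964, -0.001]
ft_force: [-0.7, 0.2, 0.0]
grip_width: 85.1
grip_force: 0.0
t: 38.05
ee_pos: [561.2, 429.7, 137.7]
eef_rot: [0.0, 0.265, 0.964, 0.0]
ft_force: [-0.1, 0.3, 0.3]
grip_width: 85.4
grip_force: 0.0
```

No contact. Closing, then lifting.

```bash
python3 -m handwheel '[[0,0,0,0,0,0.05,255],[0,0,0,0,0,0,255],[0,0,0,0,0,0,255],[0,0,0,0,0,0,255],[0,0,0,0,0,0,255],[0,0,0,0,0,0,255]]' 70 && python3 -m handwheel '[[0,0,0,0,0,-0.3,255],[0,0,0,0,0,-0.5,255],[0,0,0,0,0,-0.5,255],[0,0,0,0,0,-0.7,255],[0,0,0,0,0,-1,255],[0,0,0,0,0,-1,255],[0,0,0,0,0,-1,255],[0,0,0,0,0,-1,255],[0,0,0,0,0,0,255],[0,0,0,0,0,0,255]]'
python3 - <<'E'
from h import *
C=np.array([574.3,-7.7]);p=C+48*np.array([-.86,.511]); print(p); togo((*p,140)); togo((*p,260))
E
```

```text
t: 38.55
ee_pos: [561.8, 430.0, 137.9]
eef_rot: [0.001, 0.265, 0.964, 0.001]
ft_force: [-0.5, -1.5, 6.1]
grip_width: 61.9
grip_force: 77.6
t: 39.38
ee_pos: [561.4, 430.3, 258.1]
eef_rot: [0.001, 0.264, 0.964, 0.002]
ft_force: [0.4, 0.8, -3.7]
grip_width: 61.4
grip_force: 76.9
[533.02   16.828]
shift units [ -9.32 -18.53   5.85]
shift units [ -9.32 -18.51  -0.15]
```

```bash
python3 -m handwheel '[[0,0,0,-0.25,-0.5,0,255],[0,0,0,-0.45,-0.9,0,255],[0,0,0,-0.45,-0.9,0,255],[0,0,0,-0.45,-0.9,0,255],[0,0,0,-0.45,-0.9,0,255],[0,0,0,-0.45,-0.9,0,255],[0,0,0,-0.45,-0.9,0,255],[0,0,0,-0.45,-0.9,0,255],[0,0,0,-0.45,-0.9,0,255],[0,0,0,-0.45,-0.9,0,255]]' && python3 -m handwheel '[[0,0,0,-0.45,-0.9,0,255],[0,0,0,-0.45,-0.9,0,255],[0,0,0,-0.45,-0.9,0,255],[0,0,0,-0.45,-0.9,0,255],[0,0,0,-0.45,-0.9,0,255],[0,0,0,-0.45,-0.9,0,255],[0,0,0,-0.45,-0.9,0,255],[0,0,0,-0.45,-0.9,0,255],[0,0,0,-0.45,-0.9,0,255],[0,0,0,-0.45,-0.9,0,255]]' && python3 -m handwheel '[[0,0,0,-0.45,-0.9,0,255],[0,0,0,-0.07,-0.03,0,255],[0,0,0,0,0,0,255],[0,0,0,0,0,0,255],[0,0,0,0,0,0,255]]'
python3 - <<'E'
from h import *
togo((533,16.8,140)); print(np.round(rotm(),3).tolist())
im,c=snap('wrist','w13'); h=cv2.cvtColor(im,cv2.COLOR_RGB2HSV)
rect(cv2.inRange(h,(3,150,90),(15,255,255)),c,env.state()['ee_pos'][2]+50,(100,1e6)); print(np.round(env.state()['ee_pos'],1))
E
```

```text
t: 40.22
ee_pos: [545.4, 235.0, 253.8]
eef_rot: [-0.001, 0.265, 0.964, -0.001]
ft_force: [1.5, 0.3, -3.4]
grip_width: 61.3
grip_force: 77.2
t: 41.05
ee_pos: [530.5, 34.9, 254.0]
eef_rot: [-0.002, 0.265, 0.964, -0.001]
ft_force: [0.2, -0.2, -3.8]
grip_width: 61.4
grip_force: 77.2
t: 41.47
ee_pos: [531.3, 16.6, 255.2]
eef_rot: [-0.001, 0.264, 0.965, 0.0]
ft_force: [-0.6, -0.1, -2.6]
grip_width: 61.0
grip_force: 77.1
shift units [-0.08  0.05  5.76]
[[-0.861, 0.509, -0.001], [0.509, 0.861, 0.001], [0.002, -0.0, -1.0]]
rect px [324. 295.] [291, 252, 62, 95, 3716] world c [525.6  19.7] size [21.7 39.6] ang 49.1
rect px [442. 274.] [424, 264, 34, 27, 117] world c [538.1  61.8] size [16.2  3.1] ang 19.3
[531.5  16.7 255.3]
```

```bash
python3 -m handwheel '[[0,0,0,-0.06,0.05,1,255],[0,0,0,0,0,1,255],[0,0,0,0,0,1,255],[0,0,0,0,0,1,255],[0,0,0,0,0,0.8,255],[0,0,0,0,0,0.4,255],[0,0,0,0,0,0.3,255],[0,0,0,0,0,0.15,255],[0,0,0,0,0,0,255],[0,0,0,0,0,0,255]]'
```

```text
t: 42.35
ee_pos: [534.2, 16.1, 143.6]
eef_rot: [0.001, 0.264, 0.964, 0.0]
ft_force: [-0.4, -0.1, -3.0]
grip_width: 61.5
grip_force: 77.3
```

```bash
python3 -m handwheel '[[0,0,0,0,0,0.1,255],[0,0,0,0,0,0,255],[0,0,0,0,0,0,255]]'; python3 -m handwheel '[[0,0,0,0,0,0.04,255],[0,0,0,0,0,0,255],[0,0,0,0,0,0,255]]'
```

```text
t: 42.6
ee_pos: [534.5, 16.0, 141.8]
eef_rot: [0.001, 0.264, 0.964, 0.0]
ft_force: [0.4, 0.2, -0.4]
grip_width: 61.4
grip_force: 77.6
t: 42.85
ee_pos: [535.0, 15.7, 141.7]
eef_rot: [0.002, 0.265, 0.964, 0.0]
ft_force: [-1.2, -0.4, 6.2]
grip_width: 61.3
grip_force: 78.4
```

```bash
python3 -m handwheel '[[0,0,0,0,0,0,0],[0,0,0,0,0,0,0],[0,0,0,0,0,0,0],[0,0,0,0,0,0,0],[0,0,0,0,0,0,0],[0,0,0,0,0,-0.5,0],[0,0,0,0,0,-1,0],[0,0,0,0,0,-1,0],[0,0,0,0,0,-1,0],[0,0,0,0,0,-1,0]]' 40 && python3 -m handwheel '[[0,0,0,0,0,-1,0],[0,0,0,0,0,-1,0],[0,0,0,0,0,-1,0],[0,0,0,0,0,-1,0],[0,0,0,0.07,-0.93,0,0],[0,0,0,0.07,-0.93,0,0],[0,0,0,0.07,-0.93,0,0],[0,0,0,0.07,-0.93,0,0],[0,0,0,0.07,-0.93,0,0],[0,0,0,0.07,-0.93,0,0]]' && python3 -m handwheel '[[0,0,0,0.07,-0.93,0,0],[0,0,0,0.07,-0.93,0,0],[0,0,0,0.07,-0.93,0,0],[0,0,0,0.07,-0.93,0,255],[0,0,0,0.07,-0.93,0,255],[0,0,0,0.07,-0.93,0,255],[0,0,0,0,0,0,255],[0,0,0,0,0,0,255],[0,0,0,0,0,0,255]]'
python3 - <<'E'
from h import *
s=env.state(); print(np.round(s['ee_pos'],1)); togo((407,-166.5,90)); im,c=snap('wrist','w14'); np.save('w14.npy',c)
sc=env.capture('scene'); cv2.imwrite('pics/fin.png',np.hstack([im[90:290,200:620,::-1],sc[120:320,240:480,::-1]]))
print(proj(c,(407,-166.5,71)))
E
```

```text
t: 43.68
ee_pos: [533.5, 15.9, 231.7]
eef_rot: [0.0, 0.264, 0.964, 0.0]
ft_force: [0.1, 0.0, -0.4]
grip_width: 85.5
grip_force: 0.0
t: 44.52
ee_pos: [468.8, -76.4, 310.9]
eef_rot: [0.0, 0.264, 0.964, 0.0]
ft_force: [-0.5, -0.6, -0.4]
grip_width: 85.8
grip_force: 0.0
t: 45.27
ee_pos: [405.7, -166.9, 310.6]
eef_rot: [0.0, 0.264, 0.964, 0.0]
ft_force: [0.6, 0.2, -0.1]
grip_width: 12.2
grip_force: 0.0
[ 405.7 -166.9  310.6]
shift units [-0.04  0.05 11.03]
[323.8 166.4]
```

View pics/fin.png

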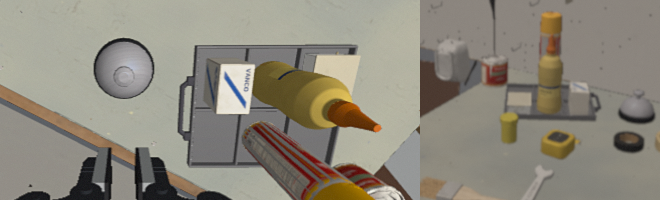

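All the kit stands upright in its lanes, and the bell head at (324,166) in the picture is where predicted (323.8,166.4). Pressing the bell.

```bash
python3 -m handwheel '[[0,0,0,-0.04,0.05,1,255],[0,0,0,0,0,1,255],[0,0,0,0,0,1,255],[0,0,0,0,0,1,255],[0,0,0,0,0,1,255],[0,0,0,0,0,1,255],[0,0,0,0,0,1,255],[0,0,0,0,0,1,255],[0,0,0,0,0,1,255],[0,0,0,0,0,1,255]]' && python3 -m handwheel '[[0,0,0,0,0,1,255],[0,0,0,0,0,0.5,255],[0,0,0,0,0,0,255],[0,0,0,0,0,0,255],[0,0,0,0,0,0,255],[0,0,0,0,0,0,255]]'
```

```text
t: 46.2
ee_pos: [407.1, -166.2, 109.2]
eef_rot: [0.0, 0.264, 0.965, 0.0]
ft_force: [0.5, -0.1, 0.8]
grip_width: 0.0
grip_force: 0.0
t: 46.7
ee_pos: [407.6, -167.3, 81.2]
eef_rot: [0.001, 0.264, 0.964, -0.0]
ft_force: [1.1, 0.3, 0.2]
grip_width: 0.1
grip_force: 0.0
```

```bash
python3 -m handwheel '[[0,0,0,0,0,0.3,255],[0,0,0,0,0,0.3,255],[0,0,0,0,0,0.2,255],[0,0,0,0,0,0,255],[0,0,0,0,0,0,255]]'; python3 -m handwheel '[[0,0,0,0,0,0.1,255],[0,0,0,0,0,0,255]]'
```

```text
t: 47.12
ee_pos: [407.6, -167.5, 64.4]
eef_rot: [0.001, 0.264, 0.964, -0.0]
ft_force: [2.9, -0.2, 3.9]
grip_width: -0.1
grip_force: 2.1
t: 47.28
ee_pos: [407.6, -167.5, 63.0]
eef_rot: [0.001, 0.264, 0.964, -0.0]
ft_force: [0.1, 0.3, 10.0]
grip_width: -0.3
grip_force: 4.9
```

10 N at z = 63 mm means the plunger is at its stop. I'll hold briefly and retreat.

```bash
python3 -m handwheel '[[0,0,0,0,0,0.04,255],[0,0,0,0,0,0,255],[0,0,0,0,0,-0.3,255],[0,0,0,0,0,-0.6,255],[0,0,0,0,0,-1,255],[0,0,0,0,0,-1,255],[0,0,0,0,0,-1,255],[0,0,0,0,0,-1,255],[0,0,0,0,0,-1,255],[0,0,0,0,0,0,255]]' && python3 -m handwheel '[[0,0,0,0,0,0,255],[0,0,0,0,0,0,255],[0,0,0,0,0,0,255],[0,0,0,0,0,0,255],[0,0,0,0,0,0,255],[0,0,0,0,0,0,255]]' && python3 -c "
from cell import env
print(env.close_job())"
```

```text
t: 48.12
ee_pos: [407.7, -167.6, 182.1]
eef_rot: [0.002, 0.264, 0.964, -0.0]
ft_force: [0.6, 0.1, 0.3]
grip_width: -0.3
grip_force: 0.0
t: 48.62
ee_pos: [406.0, -166.9, 178.6]
eef_rot: [-0.001, 0.264, 0.964, 0.0]
ft_force: [-0.7, -0.5, 0.5]
grip_width: 0.2
grip_force: 0.0
the job is handed in; nothing more can be done
None
```

The job is handed in after about 49 s, with no verdict shown: pot on the bench, parts box, carton, aerosol and glue upright in their lanes (spool and slim carton absent), bell pressed to its stop and let go; I viewed 15 pictures, one over the limit of 14.

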